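# Seat a heat sink in the corner of a sloping jig

### The arm

A 6-joint arm with a two-finger parallel gripper is mounted at the origin on a cart in front of the work surface, level with it; the furniture and walls round the work are solid. World frame = base frame: x ahead of the robot, y to its left, z up, the work surface at z = 0. Lengths are in m, angles in degrees, forces in N, time in s.
With the tool pointing down it reaches from about 0.425 to 0.925 m from the base axis. Payload 12.5 kg.
Tool frame: the origin (TCP) lies between the finger pads; the fingertips stand 25 mm ahead of it and the grasp point (between the pads) lies 6 mm ahead of it; z points along the fingers, y is the line along which they close (so a half turn about z gives the same grasp; the last joint's range is limited). The gripper opens to 85 mm and grips with 20 to 120 N. Pads are 22 mm wide; open, the fingers measure 114 mm over their backs; the gripper's body (76 mm by 85 mm) begins 54 mm behind the grasp point. The pads swing forward as they close: fully open they stand 13 mm farther back than shut.
Start: joints at [69.236, 28.126, 89.318, -0, 62.55, -6.05], TCP at [0.159, 0.605, 0.256] pointing down, gripper open.
Joint ranges: [-177.58, 177.58], [-47.91, 125.51], [2.72, 160], [-65.01, 245.01], [3.68, 167.84], [-153.87, 153.87]. Speed limits (degrees/s): [127.2, 127.2, 159.86, 180, 180, 180].

### API

Orientations are given as a 3x3 rotation matrix whose columns are the frame's x, y, z axes.
In Python, from rig import robot, read_camera gives the robot as it stands. The module is installed in compiled form; this text tells all that it offers.
- The arm moves only by the tool jog_arm, never from a script. Its argument "plan" is a list of rows, each a list of 2 entries, a list of its own where there are three numbers: the shift along the world's x, y, z normalised to -1 to 1, where 1 is 60 cm, then the turn about the world's z normalised to -1 to 1, where 1 is 180 degrees. A call has exactly 10 rows; each row is the pose to reach, as a shift and turn from the pose commanded when the call began, turning the shorter way round; what a row does not reach only later rows make up. A row lasts 1/10 s, in which the tool goes at most 50 mm and 8.59 degrees, less where a joint would pass 70% of its speed; a pose out of reach is approached as far as the arm can. A call with a number of a shift or a turn outside -1 to 1 is refused whole. A call with a gripper value outside its range is refused whole. "claw" is the opening, from -1 (shut) to 1 (fully open), so that 0 is half open, set as the call begins (left out, the last holds). The fingers move at their own pace and stop on an object; the grip force is fixed at half the most. Time passes only in rows, so rows that repeat a pose let the fingers close, or fill a call up. It gives the time, the measured TCP pose, the force, the opening and the grip force at its end, in the units of the state.
- robot.observe(): the state, without advancing time (a new reading comes with each control period).
- read_camera(name): name is "scene" or "top" or "wrist"; returns a dict with "color" (480x640x3 uint8, red, green, blue), "mtx" (3x3 intrinsics, pixels), "xyz" and "attitude" of the camera in the world. Camera axes: x right, y up, looking along -z (the intrinsics and any distortion apply to the point x, -y, -z); pixel columns grow to the right and rows downward; lengths in m; the calibration is good to about 2 mm. A picture is of the moment at which its call begins. There is no depth.
- robot.sign_off(): hands the job in; it is judged then, once.
The state is a dict: "time_s": time; "qpos": joint angles; "dq": joint speeds; "effort": joint torques, N m; "ee_pos": TCP position; "orientation": TCP orientation; "wrist_force": force on the tool from outside, world axes, zero at the start; "torque": the same for the moment, N m; "grip_width": finger opening in m; "grasp_force": force on a finger pad.
Only numpy, scipy, OpenCV 4.12 (cv2) and the standard library are available. Lean on these libraries where they do the work, as an engineer would, in place of code of your own. Each camera call takes 0.05 s, during which the arm holds its last target. There are 200 camera calls.

### The job

Load the finned heat sink into the sloping corner jig: set it gently, fins up, on the plate higher up the slope, clear of both fences and with its long side along the longer fence, and let go so that it slides down and comes to rest in the corner, its long side against the longer fence and one end against the shorter fence. Leave the plain closed box of the same size where it is.

Things in the scene. Friction and masses are not known exactly. Their poses are not given: they have to be found in the camera images.
- heat_sink: Loose bare aluminium heat sink, 80 x 30 x 28 mm tall, about 0.12 kg, standing fins up: flat 7 mm base, five fins along its whole length with open slots between. Origin: centre of underside; x along the 80 mm length, y across the 30 mm width, z up through the fins. Outer fins are flush with the base: grip the width from above at any height. Turned end for end it is as good.
- plain_box: Loose bare aluminium die-cast box with a smooth closed lid, same size (80 x 30 x 28 mm) and metal as the heat sink but without fins. Not to be used: leave it where it stands. Origin: centre of its underside, x along its length, z up. It may stand on either side of the heat sink.
- nest: Slick aluminium plate of the corner jig, fixed, sloping down to one corner: 22 degrees towards the longer fence, 11.5 degrees towards the shorter. Origin: that low corner on the plate's top, 20 mm above the bench, where the fences' inner faces meet; x uphill along the longer fence, y uphill along the shorter, z square to the plate, upward. Plate: x 0 to 150, y 0 to 130 mm; top corner 100 mm above the bench.
- jig: Dark steel foot of the fixed corner jig, 170 x 150 mm, 6 mm thick, with four posts that carry the plate. Origin: centre of its underside on the bench. The plate's two dark steel fences meet at a right angle at its low corner, stand 12 mm above the plate and are 8 mm wide; the longer runs 150 mm, the shorter 90 mm from the corner.
- home (a point): Where the heat sink's origin lies when fully home in the corner: 40 mm from the shorter fence's inner face, 15 mm from the longer one's, on the plate's upper surface; same axes as the plate (x along the longer fence, z square to the plate). The heat sink does not stay put on the plate: let go, it slides down by itself to both fences.

How it is judged:
By the outcome, as a careful person would: the job done as asked, in the order asked, and still so for the second after the job is handed in, with the robot touching nothing.
It also fails if it takes over 38 s, if anything falls off the work surface, if the arm or the gripper's body presses on something with over 40 N, if the wrist force passes 120 N, or if a joint passes its speed limit or range.

## Working session

There is one attempt and no reset: what is moved stays moved. The work goes in short steps, Python scripts to look and compute and a tool call to move; the robot and the scene stay as the last step left them, time stands still between calls to the robot, and variables do not carry over. Pictures are saved under pics/ and viewed, at most 10 in all, crops included, and the job is handed in when it is done.

Besides the shell and the picture viewer there is one more tool, called after "Call:" as a command line: name --argument value ..., lists and objects as JSON in quotes. jog_arm: Moves the arm, as the interface text tells. Scaled input: -1 to 1 covers 60 cm each way for a shift and 180 degrees each way for a turn. Its arguments: {"type":"object","properties":{"plan":{"type":"array","items":{"type":"array"}},"claw":{"type":"number"}},"required":["plan"]}

```bash
mkdir -p pics; cat > h.py <<'E'
import numpy as np, cv2
from rig import robot, read_camera
def grab(n,tag):
    c=read_camera(n); cv2.imwrite(f'pics/{tag}.png',c['color'][:,:,::-1]); np.savez(f'{tag}.npz',**c); return c
def ray(c,u,v):
    d=np.linalg.inv(c['mtx'])@np.array([u,v,1.]); d=np.array([d[0],-d[1],-d[2]])
    return np.asarray(c['xyz']),np.asarray(c['attitude'])@d
def onz(c,u,v,z):
    o,d=ray(c,u,v); return o+d*(z-o[2])/d[2]
def proj(c,P):
    p=(np.asarray(P)-c['xyz'])@np.asarray(c['attitude']); p=p*[1,-1,-1]; q=p@np.asarray(c['mtx']).T; return q[...,:2]/q[...,2:]
E
python3 - <<'E'
from h import *
for n in ('top','scene'):
    c=grab(n,n+'0'); print(n,{k:np.round(v,3).tolist() for k,v in c.items() if k!='color'})
s=robot.observe(); print(s['ee_pos'],s['orientation'],s['time_s'],s['wrist_force'])
E
```

```text
top {'mtx': [[594.17, 0.0, 326.039], [0.0, 594.17, 246.946], [0.0, 0.0, 1.0]], 'xyz': [0.417, 0.022, 1.161], 'attitude': [[0.002, 0.996, -0.084], [-1.0, 0.002, 0.003], [0.003, 0.084, 0.996]]}
scene {'mtx': [[568.232, 0.0, 331.496], [0.0, 568.232, 241.079], [0.0, 0.0, 1.0]], 'xyz': [0.026, -0.684, 0.429], 'attitude': [[0.828, 0.24, -0.507], [-0.561, 0.341, -0.755], [-0.008, 0.909, 0.417]]}
[0.15866978 0.60435036 0.25578228] [[-9.67197837e-01  2.54024063e-01 -3.47203679e-04]
 [ 2.54024279e-01  9.67197409e-01 -9.15394706e-04]
 [ 1.03282217e-04 -9.73565944e-04 -9.99999521e-01]] 0.1 [ 0.06855782  0.09630585 -0.16149685]
```

View pics/top0.png

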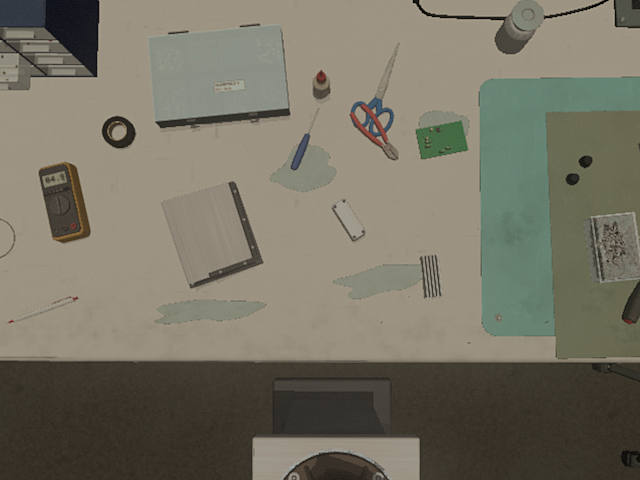

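View pics/scene0.png

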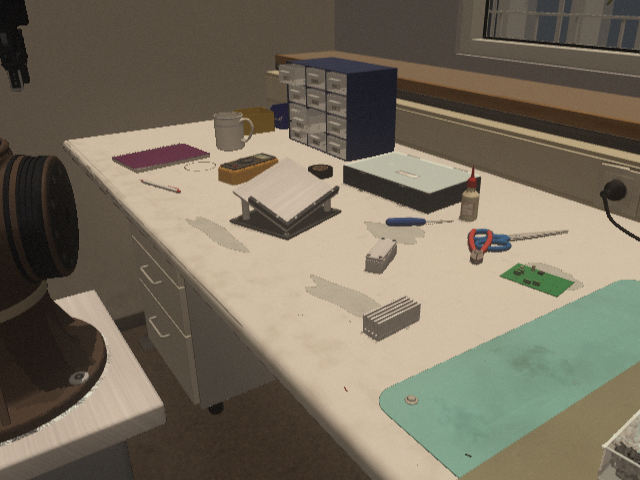

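Top view: heat sink at about (430,276), with slots visible. The plain box is at (349,220) and the jig at (212,234). Its low corner is near (262,262), with the longer fence on the right edge running up to (232,182). Next I'll enlarge both in one picture.

```bash
python3 - <<'E'
import cv2,numpy as np
i=cv2.imread('pics/top0.png')
a=cv2.resize(i[170:300,150:275],None,fx=4,fy=4,interpolation=cv2.INTER_CUBIC)
b=cv2.resize(i[245:310,410:450],None,fx=7,fy=7,interpolation=cv2.INTER_CUBIC)
o=np.zeros((520,790,3),np.uint8); o[:a.shape[0],:a.shape[1]]=a; o[:b.shape[0],510:510+b.shape[1]]=b
cv2.imwrite('pics/crop1.png',o)
E
```

```text
(no output)
```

View pics/crop1.png

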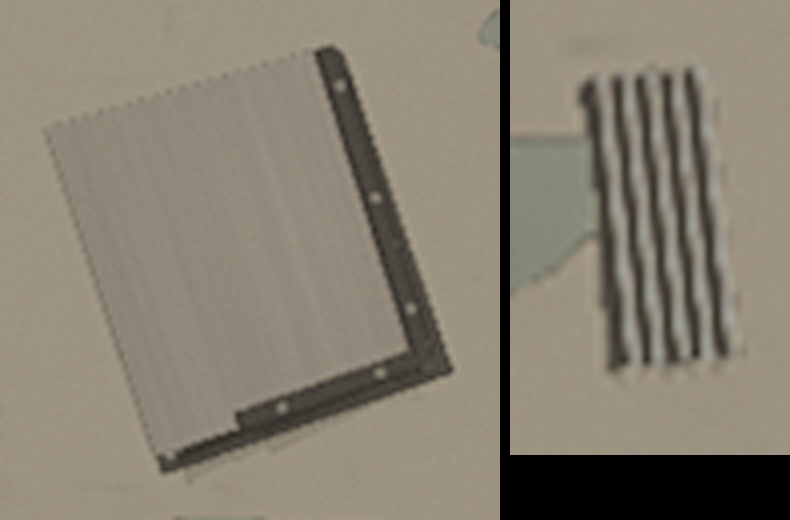

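Crop: the plate's inner fence corner is at (252,257.5) in the full image. Its other corners are (229.3,183), (161.3,202.5) and (190,283.8), and the short fence ends at (209.3,273). The heat sink top's corners are about (421.9,255.7), (438,254.7), (426,297.1) and (442.1,295.3).

```bash
cat > fit.py <<'E'
from h import *
from scipy.optimize import least_squares
c=dict(np.load('top0.npz'))
px=np.array([[252,257.5],[229.25,183],[161.25,202.5],[190,283.75],[209.25,273]])
L=np.array([[0,0,12],[150,0,12],[150,130,0],[0,130,0],[0,90,12]])/1000.
def Rp(yaw):
    a,b=np.radians([11.5,22]); X=np.array([np.cos(a),0,np.sin(a)])
    y2=np.sin(b); y0=-X[2]*y2/X[0]; Y=np.array([y0,np.sqrt(1-y2**2-y0**2),y2])
    R=np.c_[X,Y,np.cross(X,Y)]; cz,sz=np.cos(yaw),np.sin(yaw)
    return np.array([[cz,-sz,0],[sz,cz,0],[0,0,1]])@R
def P(p,l): return np.array([p[0],p[1],.02])+l@Rp(p[2]).T
f=least_squares(lambda p:(proj(c,P(p,L))-px).ravel(),[.42,.14,.3])
p=f.x
if __name__=='__main__':
    print('nest',p,np.degrees(p[2]),'res',f.fun.round(1)); R=Rp(p[2]); print(R.round(3))
    k=np.array([onz(c,u,v,.028) for u,v in [(421.9,255.7),(438,254.7),(426,297.1),(442.1,295.3)]])
    print(k.round(4),k.mean(0)); d=(k[0]+k[1]-k[2]-k[3])/2; print('len',np.linalg.norm(d),'yaw',np.degrees(np.arctan2(d[1],d[0])))
    n=R[:,2]; ax=np.cross([0,0,1],n); ang=np.arccos(n[2]); ax*=ang/np.linalg.norm(ax)
    M=cv2.Rodrigues(ax)[0]; h=M.T@R[:,0]; print('place yaw',np.degrees(np.arctan2(h[1],h[0])),h)
    for q in [(.085,.055,0),(.09,.06,0),(.125,.075,0)]: print(q,P(p,np.array(q)))
    o=robot.observe()['orientation']; print('tool y yaw',np.degrees(np.arctan2(o[1,1],o[0,1])))
    # contact: level box yaw h centred at c; max plate height under its corners
    C=P(p,np.array([.088,.058,0])); hy=np.cross([0,0,1],h)
    for a in (40,-40):
        for b in (15,-15):
            q=C+a/1e3*h+b/1e3*hy; print(a,b,'plate z',C[2]-(n[:2]@(q-C)[:2])/n[2],'local',((q-[p[0],p[1],.02])@R).round(3))
    print('C',C)
E
python3 fit.py
```

```text
nest [0.49146989 0.16113683 0.31422858] 18.00397166685353 res [ 2.1  0.6 -0.3 -0.5 -0.5  0.9 -2.  -2.2  0.8  1.2]
[[ 0.932 -0.358 -0.057]
 [ 0.303  0.855 -0.421]
 [ 0.199  0.375  0.905]]
[[ 0.4962 -0.1641  0.028 ]
 [ 0.4982 -0.1949  0.028 ]
 [ 0.4173 -0.171   0.028 ]
 [ 0.4208 -0.2017  0.028 ]] [ 0.45811955 -0.18292737  0.028     ]
len 0.07840668865280281 yaw 4.981411952555402
place yaw 20.29625638978223 [ 9.37911601e-01  3.46874371e-01 -1.58481823e-16]
(0.085, 0.055, 0) [0.5509901  0.23391986 0.05754964]
(0.09, 0.06, 0) [0.55385937 0.23971047 0.06041951]
(0.125, 0.075, 0) [0.58110602 0.26313986 0.07301649]
tool y yaw 75.28422889040574
40 15 plate z 0.07428413045126234 local [ 0.127  0.07  -0.014]
40 -15 plate z 0.06187302929053865 local [ 0.128  0.043 -0.002]
-40 15 plate z 0.05667009200313388 local [0.048 0.073 0.002]
-40 -15 plate z 0.04425899084241017 local [0.049 0.046 0.014]
C [0.55271166 0.23739423 0.05927156]
```

Call:
jog_arm --plan '[[[0.05,-0.05,0],0.01],[[0.11,-0.11,0],0.03],[[0.17,-0.17,0],0.05],[[0.23,-0.23,0],0.07],[[0.29,-0.29,0],0.09],[[0.35,-0.35,0],0.11],[[0.41,-0.41,0],0.11],[[0.47,-0.47,0],0.11],[[0.53,-0.53,0],0.11],[[0.58,-0.58,0],0.11]]' --claw 1

```text
time_s: 1.1
ee_pos: [0.5079, 0.2547, 0.2562]
orientation: [[-0.996, -0.089, -0.0], [-0.089, 0.996, 0.0], [0.0, 0.0, -1.0]]
wrist_force: [0.4, 0.5, 0.4]
grip_width: 0.0853
grasp_force: 0.0
```

```bash
python3 -c "
from h import *
c=grab('wrist','w1'); print(c['xyz'],c['attitude']); s=robot.observe(); print(s['time_s'],s['ee_pos'],s['qpos'])"
```

```text
[0.42832981 0.24822319 0.37407966] [[-8.92669705e-02 -9.45483553e-01 -3.13196837e-01]
 [ 9.96007675e-01 -8.48474518e-02 -2.77420348e-02]
 [-3.44315910e-04 -3.14422901e-01  9.49282951e-01]]
1.15 [0.5123614  0.250523   0.25602302] [ 19.45773748  23.67479398  97.19815094  -0.10402128  59.05827138
 -75.39684695]
```

View pics/w1.png

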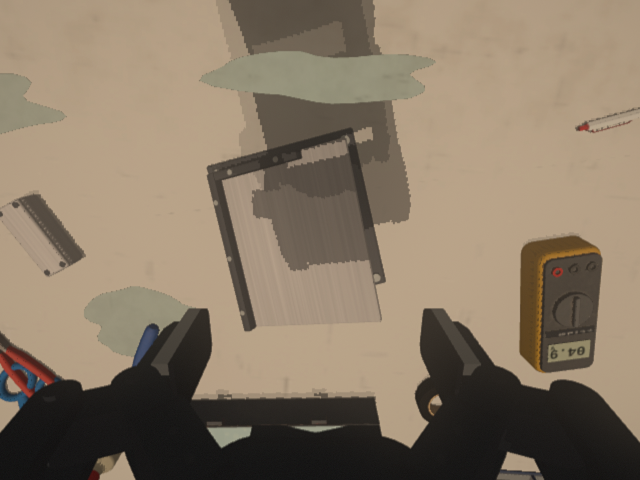

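Call:
jog_arm --plan '[[[0,-0.05,0],0],[[-0.01,-0.13,0],0],[[-0.02,-0.21,0],0],[[-0.03,-0.29,0],0],[[-0.04,-0.37,0],0],[[-0.05,-0.45,0],0],[[-0.06,-0.53,0],0],[[-0.07,-0.61,0],0],[[-0.08,-0.68,0],0],[[-0.08,-0.72,0],0]]'

```text
time_s: 2.15
ee_pos: [0.4578, -0.1781, 0.2562]
orientation: [[-0.996, -0.087, -0.0], [-0.087, 0.996, -0.0], [0.0, 0.0, -1.0]]
wrist_force: [-0.2, 0.5, -0.8]
grip_width: 0.0856
grasp_force: 0.0
```

```bash
python3 -c "
from h import *
c=grab('wrist','w2'); s=robot.observe(); print(s['time_s'],s['ee_pos'],s['qpos']);o=s['orientation']; print('tool y yaw',np.degrees(np.arctan2(o[1,1],o[0,1])))"
```

```text
2.2 [ 0.45850497 -0.17999899  0.25616053] [-2.91041776e+01  1.73958100e+01  1.07467542e+02 -4.71389462e-02
  5.51038235e+01 -1.24007773e+02]
tool y yaw 94.93054931790951
```

View pics/w2.png

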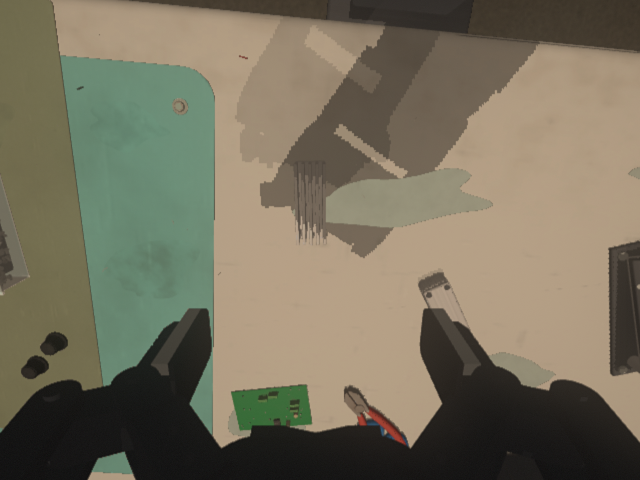

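w1 shows the plate with its low fence corner near (221,179), the long fence's far inner end at about (256,325) and the top corner at (381,321). w2 shows the heat sink at x 295–326, y 161–244. I'll hold my estimates against both.

```bash
python3 - <<'E'
from fit import *
w1=dict(np.load('w1.npz')); w2=dict(np.load('w2.npz'))
print(proj(w1,P(p,L)).round(1))
k=[(.4962,-.1641,.028),(.4982,-.1949,.028),(.4173,-.171,.028),(.4208,-.2017,.028)]
print(proj(w2,np.array(k)).round(1))
for uv in [(295,162),(325,160),(298,243),(326,243)]: print(onz(w2,*uv,.028).round(4))
a=cv2.resize(w2['color'][150:255,280:340],None,fx=5,fy=5,interpolation=2)[:,:,::-1]
b=cv2.resize(w1['color'][120:340,200:395],None,fx=2.4,fy=2.4,interpolation=2)[:,:,::-1]
o=np.zeros((530,790,3),np.uint8); o[:a.shape[0],:300]=a; o[:b.shape[0],310:310+b.shape[1]]=b
cv2.imwrite('pics/crop2.png',o)
E
```

```text
[[211.7 178.3]
 [249.9 329. ]
 [380.2 317.3]
 [343.4 142. ]
 [294.1 154.2]]
[[325.5 243.1]
 [294.7 242.5]
 [326.3 162.9]
 [293.2 163.7]]
[ 0.4191 -0.2001  0.028 ]
[ 0.4148 -0.1724  0.028 ]
[ 0.4985 -0.1916  0.028 ]
[ 0.496  -0.1637  0.028 ]
```

View pics/crop2.png

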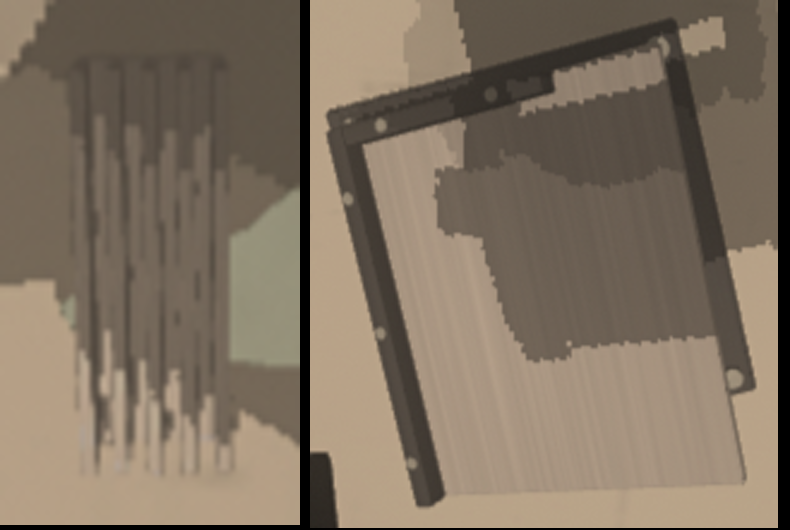

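Call:
jog_arm --plan '[[[0,-0.01,-0.02],0.002],[[0,-0.01,-0.07],0.003],[[0,-0.01,-0.12],0.003],[[0,-0.01,-0.17],0.003],[[0,-0.01,-0.22],0.003],[[0,-0.01,-0.26],0.003],[[0,-0.01,-0.28],0.003],[[0,-0.01,-0.29],0.003],[[0,-0.01,-0.29],0.003],[[0,-0.01,-0.29],0.003]]'

```text
time_s: 3.2
ee_pos: [0.459, -0.1815, 0.083]
orientation: [[-0.995, -0.098, 0.001], [-0.098, 0.995, -0.0], [-0.001, -0.001, -1.0]]
wrist_force: [0.0, -0.6, 0.4]
grip_width: 0.0854
grasp_force: 0.0
```

Call:
jog_arm --plan '[[[0,0,-0.02],0],[[0,0,-0.04],0],[[0,0,-0.06],0],[[0,0,-0.075],0],[[0,0,-0.082],0],[[0,0,-0.085],0],[[0,0,-0.085],0],[[0,0,-0.085],0],[[0,0,-0.085],0],[[0,0,-0.085],0]]'

```text
time_s: 4.2
ee_pos: [0.4588, -0.1815, 0.0316]
orientation: [[-0.995, -0.098, 0.001], [-0.098, 0.995, -0.0], [-0.001, -0.0, -1.0]]
wrist_force: [-0.4, -0.5, 0.1]
grip_width: 0.0851
grasp_force: 0.0
```

Call:
jog_arm --plan '[[[0,0,0],0],[[0,0,0],0],[[0,0,0],0],[[0,0,0],0],[[0,0,0],0],[[0,0,0],0],[[0,0,0],0],[[0,0,0],0],[[0,0,0],0],[[0,0,0],0]]' --claw -1

```text
time_s: 5.2
ee_pos: [0.4588, -0.1815, 0.0316]
orientation: [[-0.995, -0.098, 0.0], [-0.098, 0.995, -0.0], [-0.0, -0.0, -1.0]]
wrist_force: [-0.0, 0.4, 4.9]
grip_width: 0.0285
grasp_force: 59.9
```

Call:
jog_arm --plan '[[[0,0,0.02],0],[[0,0,0.07],0],[[0,0,0.13],0],[[0,0,0.19],0],[[0,0.02,0.24],0],[[0.01,0.06,0.27],0.02],[[0.02,0.12,0.28],0.03],[[0.04,0.18,0.28],0.05],[[0.05,0.24,0.28],0.06],[[0.07,0.3,0.28],0.08]]'

```text
time_s: 6.2
ee_pos: [0.5002, 0.0, 0.2001]
orientation: [[-0.939, -0.344, -0.0], [-0.344, 0.939, 0.0], [0.0, 0.0, -1.0]]
wrist_force: [0.7, -0.6, -1.7]
grip_width: 0.0285
grasp_force: 59.6
```

Call:
jog_arm --plan '[[[0.02,0.07,0],0],[[0.03,0.13,0],0],[[0.045,0.19,0],0],[[0.06,0.25,0],0],[[0.07,0.31,0],0],[[0.08,0.36,0],0],[[0.085,0.385,0],0],[[0.088,0.397,0],0],[[0.088,0.397,0],0],[[0.088,0.397,0],0]]'

```text
time_s: 7.2
ee_pos: [0.5534, 0.2357, 0.1994]
orientation: [[-0.94, -0.342, -0.0], [-0.342, 0.94, -0.0], [0.0, -0.0, -1.0]]
wrist_force: [0.3, 0.1, -1.7]
grip_width: 0.0288
grasp_force: 59.6
```

```bash
python3 - <<'E'
from h import *
a=grab('scene','s3'); s=robot.observe(); o=s['orientation']; print(s['time_s'],s['ee_pos'],np.degrees(np.arctan2(o[1,1],o[0,1])),s['grip_width'],s['wrist_force'])
cv2.imwrite('pics/s3c.png',cv2.resize(a['color'][80:260,190:390],None,fx=3,fy=3)[:,:,::-1])
E
```

```text
7.25 [0.55341524 0.23562366 0.19943347] 109.96801989333268 0.0286732068093101 [-0.87082727 -0.51675324 -0.8440168 ]
```

View pics/s3c.png

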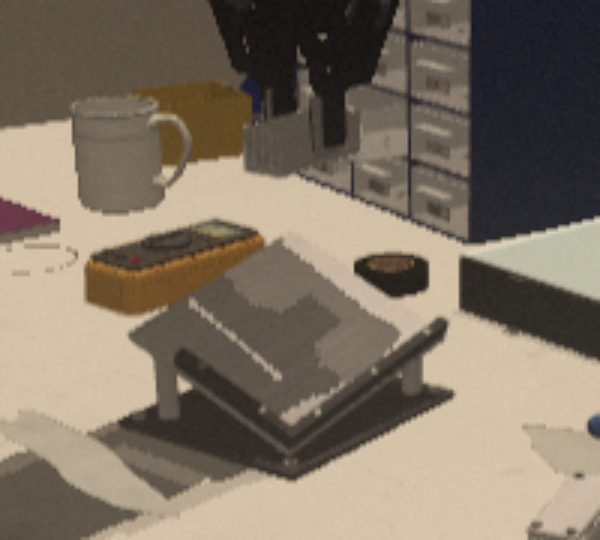

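The heat sink is held level above the plate. Lowering to just above contact, then creeping.

Call:
jog_arm --plan '[[[0,0.001,-0.02],0],[[0,0.002,-0.05],0],[[0,0.002,-0.08],0],[[0,0.002,-0.11],0],[[0,0.002,-0.13],0],[[0,0.002,-0.142],0],[[0,0.002,-0.148],0],[[0,0.002,-0.148],0],[[0,0.002,-0.148],0],[[0,0.002,-0.148],0]]'

```text
time_s: 8.25
ee_pos: [0.5538, 0.238, 0.1112]
orientation: [[-0.94, -0.342, 0.001], [-0.342, 0.94, 0.0], [-0.001, 0.0, -1.0]]
wrist_force: [1.2, -0.5, -1.5]
grip_width: 0.0287
grasp_force: 59.6
```

Call:
jog_arm --plan '[[[0,0,-0.0005],0],[[0,0,-0.001],0],[[0,0,-0.0015],0],[[0,0,-0.002],0],[[0,0,-0.0025],0],[[0,0,-0.003],0],[[0,0,-0.0035],0],[[0,0,-0.0035],0],[[0,0,-0.0035],0],[[0,0,-0.0035],0]]'

```text
time_s: 9.25
ee_pos: [0.5535, 0.2379, 0.1084]
orientation: [[-0.94, -0.342, -0.0], [-0.342, 0.94, 0.0], [-0.0, 0.0, -1.0]]
wrist_force: [0.7, 0.2, -2.4]
grip_width: 0.0289
grasp_force: 59.6
```

Call:
jog_arm --plan '[[[0,0,-0.0003],0],[[0,0,-0.0006],0],[[0,0,-0.001],0],[[0,0,-0.0013],0],[[0,0,-0.0016],0],[[0,0,-0.002],0],[[0,0,-0.0025],0],[[0,0,-0.0025],0],[[0,0,-0.0025],0],[[0,0,-0.0025],0]]'

```text
time_s: 10.25
ee_pos: [0.5535, 0.2379, 0.1069]
orientation: [[-0.94, -0.342, -0.0], [-0.342, 0.94, 0.0], [-0.0, 0.0, -1.0]]
wrist_force: [0.4, -0.4, -1.3]
grip_width: 0.0289
grasp_force: 59.6
```

Call:
jog_arm --plan '[[[0,0,-0.0003],0],[[0,0,-0.0006],0],[[0,0,-0.001],0],[[0,0,-0.0013],0],[[0,0,-0.0016],0],[[0,0,-0.0016],0],[[0,0,-0.0016],0],[[0,0,-0.0016],0],[[0,0,-0.0016],0],[[0,0,-0.0016],0]]'

```text
time_s: 11.25
ee_pos: [0.5535, 0.2379, 0.106]
orientation: [[-0.94, -0.342, -0.0], [-0.342, 0.94, 0.0], [-0.0, 0.0, -1.0]]
wrist_force: [0.4, 0.2, -2.0]
grip_width: 0.0286
grasp_force: 59.6
```

Call:
jog_arm --plan '[[[0,0,-0.0005],0],[[0,0,-0.001],0],[[0,0,-0.0015],0],[[0,0,-0.002],0],[[0,0,-0.0025],0],[[0,0,-0.0025],0],[[0,0,-0.0025],0],[[0,0,-0.0025],0],[[0,0,-0.0025],0],[[0,0,-0.0025],0]]'

```text
time_s: 12.25
ee_pos: [0.5537, 0.2379, 0.1047]
orientation: [[-0.94, -0.342, 0.001], [-0.342, 0.94, 0.0], [-0.001, -0.0, -1.0]]
wrist_force: [-0.2, -2.3, 4.5]
grip_width: 0.0291
grasp_force: 60.4
```

Contact is felt (about +6 N). Opening fully while rising.

Call:
jog_arm --plan '[[[0,0,0],0],[[0,0,0.002],0],[[0,0,0.012],0],[[0,0,0.03],0],[[0,0,0.06],0],[[0,0,0.1],0],[[0,0,0.15],0],[[0,0,0.2],0],[[0,0,0.23],0],[[0,0,0.24],0]]' --claw 1

```text
time_s: 13.25
ee_pos: [0.5539, 0.2381, 0.2514]
orientation: [[-0.939, -0.343, 0.004], [-0.343, 0.94, 0.001], [-0.004, -0.0, -1.0]]
wrist_force: [-0.1, -0.5, -0.5]
grip_width: 0.0851
grasp_force: 0.0
```

Call:
jog_arm --plan '[[[0,0.05,0],0],[[0,0.11,0],0],[[0,0.17,0],0],[[0,0.23,0],0],[[0,0.27,0],0],[[0,0.3,0],0],[[0,0.31,0],0],[[0,0.31,0],0],[[0,0.31,0],0],[[0,0.31,0],0]]'

```text
time_s: 14.25
ee_pos: [0.5538, 0.4229, 0.2486]
orientation: [[-0.94, -0.342, -0.0], [-0.342, 0.94, -0.0], [0.0, -0.0, -1.0]]
wrist_force: [-0.3, 0.6, -0.6]
grip_width: 0.0855
grasp_force: 0.0
```

```bash
python3 - <<'E'
from fit import *
a=grab('scene','s4'); t=grab('top','t4'); s=robot.observe(); print(s['time_s'],s['ee_pos'])
A=cv2.resize(a['color'][130:260,210:360],None,fx=2.6,fy=2.6,interpolation=2)
B=cv2.resize(t['color'][160:310,140:285],None,fx=2.7,fy=2.7,interpolation=2)
o=np.zeros((410,795,3),np.uint8); o[:A.shape[0],:A.shape[1]]=A; o[:B.shape[0],400:400+B.shape[1]]=B
cv2.imwrite('pics/f4.png',o[:,:,::-1])
q=np.array([[0,0,28],[80,0,28],[80,30,28],[0,30,28]])/1e3
print((proj(t,P(p,q))-[140,160])*2.7+[400,0])
E
```

```text
14.35 [0.55378349 0.42312745 0.24865286]
[[715.39996909 264.71044834]
 [678.95081954 155.34767972]
 [638.90906216 168.67648572]
 [676.1108577  279.12648728]]
```

View pics/f4.png

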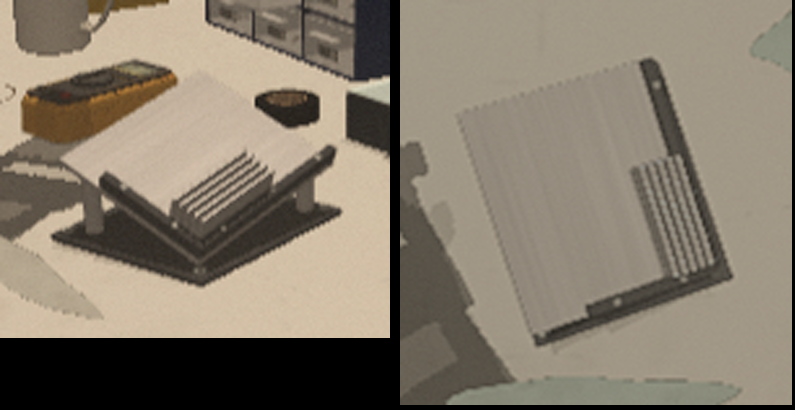

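The heat sink is home in the corner, fins up. Its top corners at about (715,264), (680,155) and (635,168) match the prediction for a part against both fences. Handing in.

```bash
python3 -c "
from rig import robot
print(robot.sign_off())"
```

```text
the job is handed in; nothing more can be done
None
```

The heat sink lies fins up in the jig's corner, long side against the longer fence and one end against the shorter, the arm clear at about 14 s; the plain box was not touched, and the job is handed in.

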